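# Light the lantern and click its filter slide home

### The job

Switch the projection lantern on by flipping the toggle on its top over to the left (seen from behind the lantern, looking along its beam), then take the tab of the filter slide and slide it to the left until its middle window clicks into the ball notch on the lens axis. Stop at that click without running on past it, and finish still holding the tab pinched between the fingers with the slide resting in the notch. Leave the things standing around the lantern where they are.

Things in the scene. Friction and masses are not known exactly. Their poses are not given: they have to be found in the camera images.
- lantern: Projection lantern, fixed: base plate, grey lamp housing with fins, condenser tube, filter gate, black objective barrel. Origin on the table under it, x along the beam, y left, z up. In its frame, mm: housing x -137 to -15, y -63 to 63, flat top z 130, only the toggle on it; slide's rail along y at x 35, y -125 to 125, top z 52; barrel x 46 to 110, radius 29, axis y 0, z 80.
- toggle (a joint): Steel bat toggle of the lantern, rad. 0 = off, leaning 0.4 rad to the lantern's right (-y); 0.8 = on, leaning 0.4 rad to its left (+y). It stands upright at 0.4 and a spring snaps it to the nearer end; pushing it over at the tip takes about 4 N.
- toggle_tip (a point): Free end of the toggle, on its centre line. The lever is a round bat 40 mm long from its pivot, 11 mm across near the tip and 7 mm at the root. It moves with the lever.
- toggle_pivot (a point): Pivot of the toggle, on the lantern at x -92, y 0, z 134 mm; the hinge axis lies along the lantern's x.
- slide (a joint): Travel of the filter slide along the lantern's y, m, growing to the left. 0 = middle window on the lens axis, ball in its notch; -0.055, +0.055 = notches of the outer windows; end stops at -0.061, +0.061. Starts between -0.055 and -0.02. It drags with about 1.3 N; a spring ball in the rail pulls it into a notch (up to 5 N) over the last 4 mm from either side; pushing it out of a notch takes about 9 N.
- slide_tab (a point): Middle of the graspable part of the slide's tab. The slide is an aluminium frame 178 mm long (lantern's y), 6 mm thick, with three windows in a row (from right to left clear, frosted, grey), top edge at z 110. On the middle of that edge stands a black ribbed tab: 14 mm along the lantern's x, 20 mm along y, z 110 to 143; this point is on its vertical centre line at z 128. Nothing stands beside it above z 110.
- gate (a point): Point on the lantern directly above the lens axis in the plane of the slide: x 35, y 0, z 126 mm in the lantern's frame, z 126 above the table. The tab stands over it when the middle window is in its notch.
- cat_figure: Loose bystander in front of the lens: black sitting-cat silhouette 110 mm tall on a wooden foot 50 x 85 mm. Origin under its foot.
- glue_bottle: Loose bystander: white glue bottle 48 mm across, 130 mm tall. Origin under it.
- tape_roll: Loose bystander: roll of brown tape lying flat, 90 mm across, 24 mm tall. Origin under its centre.
- brush_pot: Loose bystander: steel pot of brushes 72 mm across, 85 mm tall, brushes up to 195 mm. Origin under it.

How it is judged:
By the outcome, as a careful person would: the job done as asked, in the order asked, and still so for the second after the job is handed in, while the arm keeps its last pose, push and grip.
It also fails if it takes over 48 s, if anything falls off the work surface, if the arm or the gripper's body presses on something with over 40 N, if the wrist force passes 120 N, or if a joint passes its speed limit or range.

### The arm

A 6-joint arm with a two-finger parallel gripper is mounted at the origin on the work surface. World frame = base frame: x ahead of the robot, y to its left, z up, the work surface at z = 0. Lengths are in mm, angles in rad, forces in N, time in s.
With the tool pointing down it reaches from about 250 to 800 mm from the base axis. Payload 3.9 kg.
Tool frame: the origin (TCP) lies between the finger pads; the fingertips stand env.tcp_to_tips ahead of it and the grasp point (between the pads) lies 3 mm ahead of it (env.tcp_to_tips is the distance from the TCP to the fingertips, in mm); z points along the fingers, x is the direction in which the jaws open and shut, and the axes are right-handed (so a half turn about z gives the same grasp; the last joint's range is limited). The gripper opens to 85 mm and grips with 20 to 120 N. Pads are 22 mm wide; open, the fingers measure 114 mm over their backs; the gripper's body (76 mm by 85 mm) begins 54 mm behind the grasp point. The pads swing forward as they close: fully open they stand 13 mm farther back than shut.
Start: joints at [-1.181, 0.26, -0.138, 1.173, 0, 1.571], TCP at [199.497, -485.609, 253.304] pointing down, gripper open.
Joint ranges: [-2.78, 2.78], [-0.83, 1.72], [-1.28, 1.37], [-1.9, 2.12], [-1.57, 1.48], [-3.14, 3.14]. Speed limits (rad/s): [2.57, 2.57, 3.14, 3.14, 3.14, 3.14].

### API

Orientations are given as a unit quaternion [w, x, y, z].
In Python, from plant import env, camera, camera_model, finish_job gives the robot as it stands.
- The arm moves only by the shell command python3 -m crank 'ROWS' [FORCE]. ROWS is JSON, a list of rows, each an object with "grip": the opening, from -1 (shut) to 1 (fully open); "slide": the shift along the world's x, y, z in mm, a list of three; "spin": the turn about the world's z in rad. A call has 1 to 20 rows; each row is the pose to reach, as a shift and turn from the pose measured when the call began; what a row does not reach only later rows make up. A row lasts 1/8 s, in which the tool goes at most 62.5 mm and 10.7 degrees, less where a joint would pass 70% of its speed; a pose out of reach is approached as far as the arm can. A call with a gripper value outside its range is refused whole. The fingers move at their own pace and stop on an object; FORCE is the grip in N (left out, the last holds). Time passes only in rows, so rows that repeat a pose let the fingers close. It gives the time, the measured TCP pose, the force and the opening at its end, in the units of the state.
- env.read_state(): the state, without advancing time (a new reading comes with each control period).
- camera(name): name is "scene" or "top" or "wrist"; returns (picture, depth): 420x560x3 uint8, red, green, blue; 420x560 float32, mm along the optical axis (not along the pixel's ray), 0 where there is no reading.
- camera_model(name): a dict with "fx", "fy", "cx", "cy" (pixels), "dist" ([k1, k2, p1, p2, k3] as OpenCV has them; the pictures are not rectified), "R" (3x3) and "t" (3): a world point X has camera coordinates R X + t; the wrist camera has in their place "T_tool_cam" (4x4, takes a point from camera to tool coordinates, whose origin is the TCP and whose axes are the tool frame's). Camera axes: x right, y down, z forward; pixel columns grow to the right and rows downward; lengths in mm; the calibration is good to about 2 mm. A picture is of the moment at which its call begins: read the wrist's pose just before it. camera_model takes no time and is no camera call.
- finish_job(): hands the job in, once; it reports no verdict.
The state is a dict: "time_s": time; "joint_pos": joint angles; "dq": joint speeds; "effort": joint torques, N m; "position": TCP position; "tool_rot": TCP orientation; "force": force on the tool from outside, world axes, zero at the start; "torque": the same for the moment, N m; "gripper_width": opening from 0.0 (shut) to 1.0 (fully open).
Only numpy, scipy, OpenCV 4.12 (cv2) and the standard library are available. Lean on these libraries where they do the work, as an engineer would, in place of code of your own. Each camera call takes 0.05 s, during which the arm holds its last target. There are 200 camera calls.

## Working session

There is one attempt and no reset: what is moved stays moved. The work goes in short steps, Python scripts to look and compute and a shell command to move; the robot and the scene stay as the last step left them, time stands still between calls to the robot, and variables do not carry over. Pictures are saved under pics/ and viewed, on a budget of 10 in all, crops included, one or two more only if the job needs it, and the job is handed in when it is done.

```bash
mkdir -p pics; ls; cat > h.py <<'E'
import numpy as np, cv2
from plant import env, camera, camera_model
def world(cam,uv,depth=None,z=None):
    """pixels -> world, by depth or by plane z"""
    m=camera_model(cam); K=np.array([[m['fx'],0,m['cx']],[0,m['fy'],m['cy']],[0,0,1.]])
    uv=np.asarray(uv,float).reshape(-1,1,2)
    n=cv2.undistortPoints(uv,K,np.array(m['dist'],float)).reshape(-1,2)
    r=np.c_[n,np.ones(len(n))]; R=np.array(m['R']); t=np.array(m['t'])
    if depth is not None: return (r*np.asarray(depth).reshape(-1,1)-t)@R
    d=r@R; c=-R.T@t
    return c+d*((z-c[2])/d[:,2])[:,None]
E
python3 - <<'E'
from h import *
for c in('top','scene'):
    p,d=camera(c); np.savez(f'{c}0.npz',p=p,d=d); cv2.imwrite(f'pics/{c}0.png',p[:,:,::-1])
    m=camera_model(c); print(c,(-np.array(m['R']).T@np.array(m['t'])).round(),m['fx'])
print(env.read_state(),env.tcp_to_tips)
E
```

```text
pics
top [ 412.   44. 1089.] 470.1667076870383
scene [1260.  441.  739.] 427.60289731933085
{'time_s': 0.1, 'joint_pos': array([-1.18103354e+00,  2.60595729e-01, -1.39209615e-01,  1.17273546e+00,
        2.23994778e-05,  1.57078982e+00]), 'dq': array([ 0.00095347, -0.00225993,  0.00333212, -0.00016595, -0.00015025,
       -0.00024708]), 'effort': array([ 7.54012626e-05, -4.06509089e+01,  2.54526561e+01,  1.00911627e-02,
        9.24463620e-05, -7.12854160e-06]), 'position': array([ 199.27210736, -485.09183165,  252.57149733]), 'tool_rot': array([-4.94959570e-04,  8.30654546e-01, -5.56787450e-01, -7.18290298e-04]), 'force': array([ 0.09543815,  0.11367476, -0.08598566]), 'torque': array([ 0.00555261, -0.02173227, -0.02119442]), 'gripper_width': 1.0055717495114738} 22.0
```

View pics/top0.png

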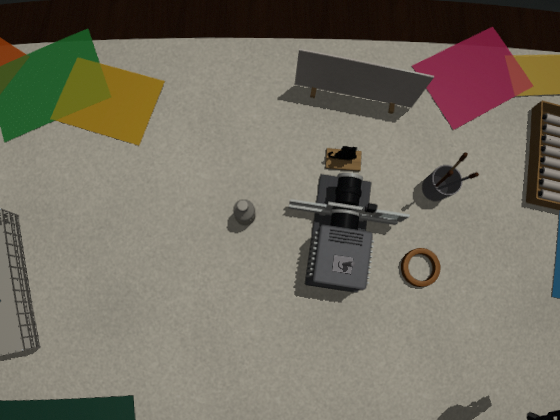

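View pics/scene0.png

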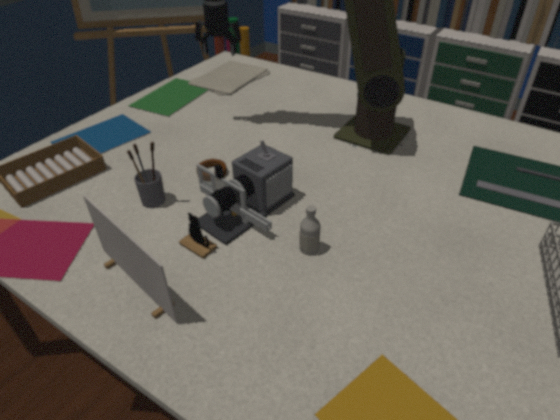

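The top view shows the lantern with its beam towards +x (image up). The housing is around (340,262), the slide is a bar from (290,205) to (405,217), and the tab is near (370,208). The toggle is near (343,265), the glue bottle at (244,212), the tape at (421,267), the pot at (442,183) and the cat at (343,158).

```bash
python3 - <<'E'
from h import *
f=np.load('top0.npz');p,d=f['p'],f['d']
v,u=np.mgrid[0:420,0:560]
W=world('top',np.c_[u.ravel(),v.ravel()],d.ravel()).reshape(420,560,3)
roi=np.zeros((420,560),bool);roi[170:300,280:412]=1; roi&=d>0
z=W[:,:,2]
m=(roi&(abs(z-130)<7)&(v>222)).astype(np.uint8)
m=cv2.morphologyEx(m,cv2.MORPH_OPEN,np.ones((5,5)))
P=W[m>0]; print(len(P),'z',np.median(P[:,2]))
c=max(cv2.findContours(m,0,1)[0],key=cv2.contourArea).reshape(-1,2)
Q=world('top',c,z=130)[:,:2].astype(np.float32)
r=cv2.minAreaRect(Q);print(r,cv2.boxPoints(r))
# slide top
s=roi&(abs(z-110)<6)&(v<225); S=W[s]; print('slide',len(S),S.mean(0))
l=cv2.fitLine(S[:,:2].astype(np.float32),cv2.DIST_HUBER,0,.01,.01).ravel();print(l)
q=(S[:,:2]-l[2:])@l[:2];print(q.min(),q.max())
# tall
t=roi&(z>122)&(v<228); print('tab',W[t].round(),np.c_[u[t],v[t]][:5])
t=roi&(z>142)&(v>228); print('toggle',W[t].round(), np.c_[u[t],v[t]].mean(0))
vis=cv2.resize(p[165:300,280:415][:,:,::-1],None,fx=4.4,fy=4.4,interpolation=cv2.INTER_CUBIC)
cv2.imwrite('pics/crop.png',cv2.convertScaleAbs(vis,alpha=1.8))
E
```

```text
3040 z 129.9551502807611
((495.2926025390625, -111.20478820800781), (112.3507080078125, 122.18280029296875), 81.26309204101562) [[ 426.3772  -157.44867]
 [ 547.1422  -176.00793]
 [ 564.208    -64.96091]
 [ 443.443    -46.40164]]
slide 761 [ 610.70015253 -142.4765384   108.14807533]
[ 9.9116164e-01 -1.3265966e-01  6.1934033e+02 -1.3221976e+02]
-56.32086876390335 60.33692494823939
tab [[ 604. -164.  139.]
 [ 603. -165.  142.]
 [ 603. -167.  142.]
 [ 603. -169.  144.]
 [ 603. -171.  144.]
 [ 603. -173.  143.]
 [ 602. -175.  145.]
 [ 603. -178.  141.]
 [ 603. -180.  142.]
 [ 604. -164.  126.]
 [ 601. -163.  141.]
 [ 600. -164.  145.]
 [ 601. -167.  143.]
 [ 601. -169.  143.]
 [ 601. -171.  142.]
 [ 601. -173.  143.]
 [ 601. -175.  143.]
 [ 601. -177.  144.]
 [ 600. -179.  145.]
 [ 601. -182.  141.]
 [ 601. -185.  140.]
 [ 602. -164.  127.]
 [ 600. -164.  136.]
 [ 599. -166.  140.]
 [ 598. -167.  144.]
 [ 599. -169.  143.]
 [ 598. -170.  146.]
 [ 599. -174.  141.]
 [ 598. -175.  145.]
 [ 599. -177.  143.]
 [ 598. -179.  145.]
 [ 599. -182.  140.]
 [ 598. -183.  145.]
 [ 599. -164.  127.]

[... 2752 characters left out ...]
 [ 479. -125.  170.]
 [ 479. -127.  171.]
 [ 479. -129.  168.]
 [ 479. -109.  145.]
 [ 479. -111.  147.]
 [ 478. -113.  148.]
 [ 478. -114.  154.]
 [ 478. -115.  157.]
 [ 477. -116.  163.]
 [ 477. -118.  167.]
 [ 477. -119.  170.]
 [ 477. -121.  171.]
 [ 477. -122.  173.]
 [ 477. -125.  171.]
 [ 477. -127.  170.]
 [ 477. -129.  171.]
 [ 477. -112.  143.]
 [ 476. -113.  149.]
 [ 476. -114.  153.]
 [ 476. -116.  153.]
 [ 476. -117.  160.]
 [ 475. -118.  163.]
 [ 475. -119.  169.]
 [ 475. -121.  170.]
 [ 475. -123.  171.]
 [ 475. -125.  169.]
 [ 475. -127.  172.]
 [ 474. -119.  159.]
 [ 473. -120.  163.]
 [ 473. -121.  168.]
 [ 473. -123.  168.]
 [ 473. -125.  170.]] [349.56363636 263.58181818]
```

View pics/crop.png

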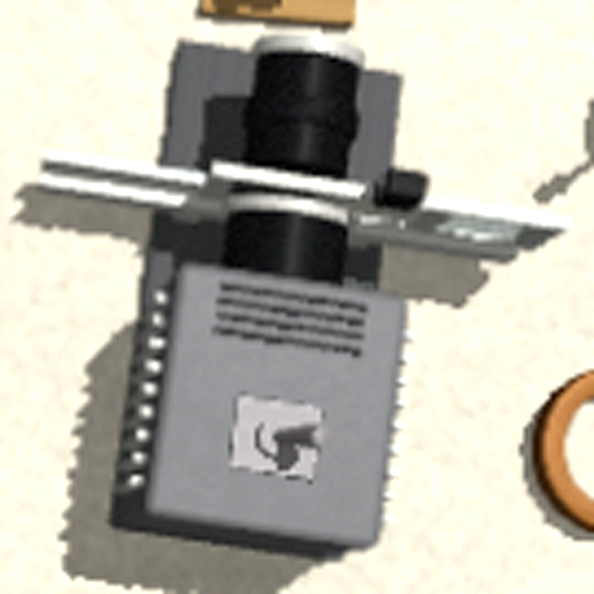

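The lantern sits at yaw −0.1525 with its housing centre at (495.3, −111.2). The gate should be near (605, −128), and the tab at about (598, −173.5) gives slide ≈ −46 mm. The toggle leans right as expected. I'll go beside the toggle with the fingers shut.

```bash
python3 -m crank '[{"grip":-1,"slide":[273.4,331.8,0],"spin":1.0285},{"grip":-1,"slide":[273.4,331.8,0],"spin":1.0285},{"grip":-1,"slide":[273.4,331.8,0],"spin":1.0285},{"grip":-1,"slide":[273.4,331.8,0],"spin":1.0285},{"grip":-1,"slide":[273.4,331.8,0],"spin":1.0285},{"grip":-1,"slide":[273.4,331.8,0],"spin":1.0285},{"grip":-1,"slide":[273.4,331.8,0],"spin":1.0285},{"grip":-1,"slide":[273.4,331.8,0],"spin":1.0285},{"grip":-1,"slide":[273.4,331.8,0],"spin":1.0285},{"grip":-1,"slide":[273.4,331.8,0],"spin":1.0285},{"grip":-1,"slide":[273.4,331.8,0],"spin":1.0285}]' 40
```

```text
time_s: 1.48
position: [471.9, -154.3, 252.6]
tool_rot: [-0.0, 0.997, -0.077, -0.001]
force: [-0.4, 0.0, -0.4]
gripper_width: -0.002
```

```bash
python3 -m crank '[{"grip":-1,"slide":[0.8,1,-40],"spin":0},{"grip":-1,"slide":[0.8,1,-75.6],"spin":0},{"grip":-1,"slide":[0.8,1,-75.6],"spin":0},{"grip":-1,"slide":[0.8,1,-75.6],"spin":0}]'
python3 -m crank '[{"grip":-1,"slide":[0.9,6,0],"spin":0},{"grip":-1,"slide":[1.8,12,0],"spin":0},{"grip":-1,"slide":[2.7,18,0],"spin":0},{"grip":-1,"slide":[3.6,24,0],"spin":0},{"grip":-1,"slide":[4.5,30,0],"spin":0},{"grip":-1,"slide":[5.6,36.6,0],"spin":0},{"grip":-1,"slide":[5.6,36.6,0],"spin":0},{"grip":-1,"slide":[5.6,36.6,0],"spin":0}]'
python3 - <<'E'
from h import *
p,d=camera('top')
v,u=np.mgrid[0:420,0:560]
W=world('top',np.c_[u.ravel(),v.ravel()],d.ravel()).reshape(420,560,3)
p2,d2=camera('scene')
a=cv2.resize(p2[120:260,170:310],None,fx=4,fy=4)
b=cv2.resize(p[165:300,280:415],(560,560))
cv2.imwrite('pics/s1.png',cv2.convertScaleAbs(a[:,:,::-1],alpha=1.8))
E
```

```text
time_s: 1.98
position: [473.2, -154.0, 178.2]
tool_rot: [0.0, 0.997, -0.078, -0.0]
force: [0.1, -0.2, -0.4]
gripper_width: 0.002
time_s: 2.98
position: [478.1, -116.6, 177.6]
tool_rot: [-0.001, 0.997, -0.077, -0.001]
force: [-0.2, -0.4, 0.4]
gripper_width: -0.004
```

View pics/s1.png

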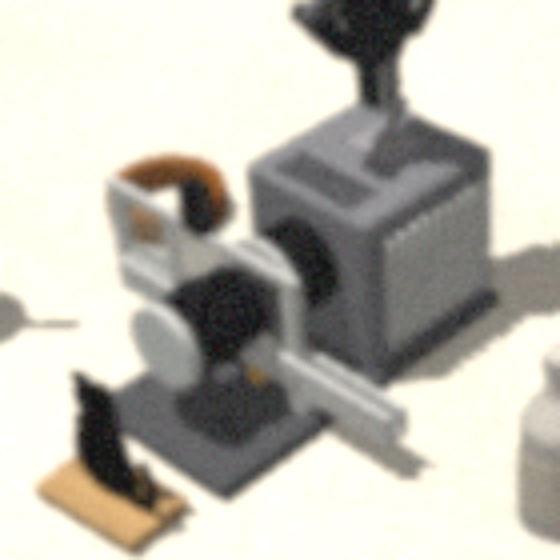

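The lever at (400,105) looks leaned towards +y. I'll retreat, go above the tab, and check both.

```bash
python3 -m crank '[{"grip":-1,"slide":[-2,-13,0],"spin":0},{"grip":-1,"slide":[-4,-25,50],"spin":0},{"grip":-1,"slide":[20,-40,65],"spin":0},{"grip":-0.06,"slide":[80,-57,65],"spin":0},{"grip":-0.06,"slide":[120,-57,65],"spin":0},{"grip":-0.06,"slide":[120,-57,65],"spin":0},{"grip":-0.06,"slide":[120,-57,65],"spin":0},{"grip":-0.06,"slide":[120,-57,65],"spin":0}]'
python3 - <<'E'
from h import *
p,d=camera('top')
v,u=np.mgrid[0:420,0:560]
W=world('top',np.c_[u.ravel(),v.ravel()],d.ravel()).reshape(420,560,3)
t=(v>228)&(v<290)&(u>315)&(u<370)&(W[...,2]>160)&(W[...,2]<180)
print('toggle tip region',t.sum(),np.median(W[t],0) if t.any() else '')
a=p[165:300,280:415]
s=env.read_state(); print(s['position'],s['tool_rot'],s['gripper_width'])
pw,dw=camera('wrist'); np.savez('w1.npz',p=pw,d=dw,pos=s['position'],q=s['tool_rot'])
o=np.hstack([cv2.resize(a,(400,400)),cv2.resize(pw,(400,300)).repeat(1,0) if 0 else np.vstack([cv2.resize(pw,(400,300)),np.zeros((100,400,3),np.uint8)])])
cv2.imwrite('pics/s2.png',cv2.convertScaleAbs(o[:,:,::-1],alpha=1.7))
E
```

```text
time_s: 4.08
position: [597.0, -174.1, 242.8]
tool_rot: [-0.0, 0.997, -0.078, -0.001]
force: [-0.6, -0.4, -0.2]
gripper_width: 0.472
toggle tip region 28 [481.74372806 -95.50084645 169.7705177 ]
[ 597.10141333 -174.04706518  242.98242571] [-3.00439076e-04  9.96965593e-01 -7.78336040e-02 -1.20249781e-03] 0.468642007579978
```

View pics/s2.png

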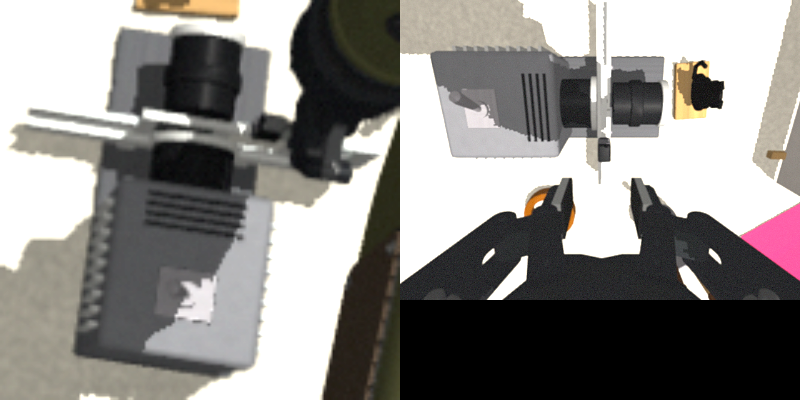

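The toggle is on: the measured tip (481.7, −95.5, 170) matches the predicted (481.9, −93.4, 171). The wrist view shows the tab at (604,149), centred between the fingers. Next I'll measure the tab, slide and barrel from the wrist camera.

```bash
cat >> h.py <<'E'
from scipy.spatial.transform import Rotation as Ro
def wristcloud(p,d,pos,q):
    m=camera_model('wrist');K=np.array([[m['fx'],0,m['cx']],[0,m['fy'],m['cy']],[0,0,1.]])
    v,u=np.mgrid[0:420,0:560]
    n=cv2.undistortPoints(np.c_[u.ravel(),v.ravel()].astype(float).reshape(-1,1,2),K,np.array(m['dist'],float)).reshape(-1,2)
    X=np.c_[n,np.ones(len(n))]*d.reshape(-1,1); T=np.array(m['T_tool_cam'])
    X=X@T[:3,:3].T+T[:3,3]
    return (Ro.from_quat(np.r_[q[1:],q[0]]).apply(X)+pos).reshape(420,560,3)
O=np.array([495.29,-111.2]); a=-.1525; E=np.array([[np.cos(a),np.sin(a)],[-np.sin(a),np.cos(a)]])
def lan(W):
    """world -> lantern frame"""
    L=W.copy(); L[...,:2]=(W[...,:2]-O)@E.T-np.array([76,0]); return L
E
python3 - <<'E'
from h import *
f=np.load('w1.npz'); W=wristcloud(f['p'],f['d'],f['pos'],f['q']); L=lan(W); ok=f['d']>0
def st(n,m): P=L[m]; print(n,len(P),np.percentile(P,[3,50,97],axis=0).round(1).tolist() if len(P) else '')
x,y,z=L[...,0],L[...,1],L[...,2]
st('tab top',ok&(abs(z-143)<4)&(abs(x-35)<15)&(y<0)&(y>-80))
st('housing',ok&(abs(z-130)<4)&(x<0)&(x>-160)&(abs(y)<80))
st('slide top',ok&(abs(z-110)<3)&(abs(x-35)<12)&(abs(y)<150))
st('barrel',ok&(z>80)&(z<112)&(x>55)&(x<110)&(abs(y)<45))
print(lan(f['pos'].copy()))
E
```

```text
tab top 463 [[29.1, -55.1, 139.6], [35.8, -45.7, 141.8], [42.5, -37.2, 143.0]]
housing 22692 [[-129.2, -51.3, 127.2], [-71.5, 5.2, 129.1], [-18.2, 50.4, 131.7]]
slide top 1495 [[24.0, -129.1, 107.8], [35.9, -12.8, 109.1], [39.3, 38.0, 111.5]]
barrel 4160 [[56.8, -24.9, 85.9], [82.6, 1.8, 102.6], [108.5, 24.0, 107.8]]
[ 34.17690203 -46.65155673 242.98242571]
```

```bash
python3 -m crank '[{"grip":-0.06,"slide":[1.4,0.4,-50],"spin":0},{"grip":-0.06,"slide":[1.4,0.4,-90],"spin":0},{"grip":-0.06,"slide":[1.4,0.4,-106],"spin":0},{"grip":-0.06,"slide":[1.4,0.4,-106],"spin":0},{"grip":-0.06,"slide":[1.4,0.4,-106],"spin":0}]' 40
python3 -m crank '[{"grip":-1,"slide":[0,0,0],"spin":0},{"grip":-1,"slide":[0,0,0],"spin":0},{"grip":-1,"slide":[0,0,0],"spin":0},{"grip":-1,"slide":[0,0,0],"spin":0},{"grip":-1,"slide":[0,0,0],"spin":0},{"grip":-1,"slide":[0,0,0],"spin":0}]' 40
```

```text
time_s: 4.8
position: [599.9, -174.0, 139.0]
tool_rot: [0.0, 0.997, -0.078, 0.001]
force: [0.1, 0.5, 0.0]
gripper_width: 0.47
time_s: 5.55
position: [599.7, -174.1, 141.1]
tool_rot: [0.0, 0.997, -0.078, 0.001]
force: [-3.1, 0.0, 7.0]
gripper_width: 0.156
```

```bash
python3 -m crank '[{"grip":-1,"slide":[0.8,5,0],"spin":0},{"grip":-1,"slide":[1.5,10,0],"spin":0},{"grip":-1,"slide":[2.3,15,0],"spin":0},{"grip":-1,"slide":[3.1,20,0],"spin":0},{"grip":-1,"slide":[3.8,25,0],"spin":0},{"grip":-1,"slide":[4.6,30,0],"spin":0},{"grip":-1,"slide":[5.4,35,0],"spin":0},{"grip":-1,"slide":[6.1,39.5,0],"spin":0},{"grip":-1,"slide":[6.1,39.5,0],"spin":0},{"grip":-1,"slide":[6.1,39.5,0],"spin":0}]'
cat > m.py <<'E'
from h import *
s=env.read_state(); p,d=camera('wrist'); W=wristcloud(p,d,s['position'],s['tool_rot']); L=lan(W); ok=d>0
x,y,z=L[...,0],L[...,1],L[...,2]
def st(n,m): P=L[m]; print(n,len(P),np.percentile(P,[3,50,97],axis=0).round(1).tolist() if len(P) else '')
st('slide top',ok&(abs(z-109.5)<3)&(abs(x-35)<5)&(abs(y)<150))
st('housing',ok&(abs(z-130)<4)&(x<0)&(x>-160)&(abs(y)<80))
print('tcp',lan(s['position'].copy()).round(1),'F along',E@s['force'][:2],s['force'][2])
p,d=camera('top'); np.savez('t.npz',p=p,d=d)
v,u=np.mgrid[0:420,0:560]; L=lan(world('top',np.c_[u.ravel(),v.ravel()],d.ravel())).reshape(420,560,3)
x,y,z=L[...,0],L[...,1],L[...,2]
for n,lo,hi in(('left',40,120),('right',-140,-40)): st('top slide '+n,(d>0)&(abs(z-109)<5)&(abs(x-35)<8)&(y>lo)&(y<hi))
E
python3 m.py
```

```text
time_s: 6.8
position: [606.0, -133.1, 141.1]
tool_rot: [-0.001, 0.997, -0.077, 0.001]
force: [-0.4, 3.4, 0.2]
gripper_width: 0.153
slide top 2688 [[33.4, -67.2, 107.9], [36.3, 38.5, 109.1], [39.3, 81.4, 110.4]]
housing 32186 [[-95.0, -46.6, 127.3], [-56.5, 10.3, 129.2], [-17.3, 51.1, 131.8]]
tcp [ 36.8  -4.9 141.1] F along [-0.87167001  3.30875321] 0.23929702528954833
top slide left 66 [[31.0, 42.3, 105.3], [33.7, 62.0, 109.5], [36.9, 83.2, 112.1]]
top slide right 0
```

The slide is already in the capture zone, with the spring pulling left at 3.3 N. I'll go in 1 mm steps and watch the force.

```bash
for i in 1 2 3; do python3 -m crank '[{"grip":-1,"slide":[0.15,1,0],"spin":0},{"grip":-1,"slide":[0.15,1,0],"spin":0},{"grip":-1,"slide":[0.15,1,0],"spin":0}]' | egrep 'pos|force'; done; python3 m.py
```

```text
position: [606.1, -132.5, 141.1]
force: [-0.9, 1.8, 0.1]
position: [606.3, -131.2, 141.1]
force: [-0.9, 2.2, 1.3]
position: [606.5, -129.8, 141.1]
force: [-0.9, 3.4, -0.5]
slide top 2685 [[33.4, -63.7, 107.8], [36.3, 41.6, 109.0], [39.2, 84.9, 110.3]]
housing 31139 [[-96.0, -45.4, 127.3], [-57.2, 11.4, 129.2], [-17.4, 51.2, 131.8]]
tcp [ 36.7  -1.4 141.1] F along [-1.37559774  3.26295948] -0.45342182374859186
top slide left 76 [[30.8, 42.1, 105.8], [33.4, 64.2, 109.6], [37.1, 87.4, 112.5]]
top slide right 0
```

```bash
for i in 1 2; do python3 -m crank '[{"grip":-1,"slide":[0.1,0.7,0],"spin":0},{"grip":-1,"slide":[0.1,0.7,0],"spin":0},{"grip":-1,"slide":[0.1,0.7,0],"spin":0}]' | egrep 'pos|force'; done; python3 m.py
```

```text
position: [606.6, -129.5, 141.1]
force: [-0.8, 0.6, -0.3]
position: [606.6, -129.3, 141.1]
force: [-1.5, -0.9, 0.0]
slide top 2695 [[33.4, -63.4, 107.9], [36.3, 42.4, 109.0], [39.3, 85.3, 110.3]]
housing 30989 [[-96.3, -45.3, 127.3], [-57.3, 11.6, 129.2], [-17.4, 51.2, 131.8]]
tcp [ 36.8  -1.  141.1] F along [-1.38085916 -1.10684313] 0.03847220879401689
top slide left 74 [[30.8, 42.6, 105.1], [33.3, 65.3, 109.3], [37.0, 87.6, 112.6]]
top slide right 0
```

The force has crossed zero, so the slide is at the notch. I'll open briefly so the ball centres the slide freely, then pinch again.

```bash
python3 -m crank '[{"grip":-0.45,"slide":[0,0,-1],"spin":0},{"grip":-0.45,"slide":[0,0,-1],"spin":0},{"grip":-0.45,"slide":[0,0,-1],"spin":0},{"grip":-0.45,"slide":[0,0,-1],"spin":0},{"grip":-0.45,"slide":[0,0,-1],"spin":0}]'; python3 m.py
python3 -m crank '[{"grip":-1,"slide":[0,0,0],"spin":0},{"grip":-1,"slide":[0,0,0],"spin":0},{"grip":-1,"slide":[0,0,0],"spin":0},{"grip":-1,"slide":[0,0,0],"spin":0},{"grip":-1,"slide":[0,0,0],"spin":0},{"grip":-1,"slide":[0,0,0],"spin":0}]' 40; python3 m.py
```

```text
time_s: 9.6
position: [606.7, -129.2, 140.2]
tool_rot: [-0.001, 0.997, -0.078, 0.001]
force: [-0.1, -0.9, -0.5]
gripper_width: 0.276
slide top 2688 [[33.4, -62.5, 107.9], [36.3, 42.4, 109.0], [39.3, 85.3, 110.3]]
housing 30184 [[-95.8, -44.6, 127.3], [-57.4, 12.8, 129.2], [-17.4, 51.2, 131.8]]
tcp [ 36.8  -0.9 140.2] F along [ 0.06120699 -0.85144499] -0.5218634124719052
top slide left 72 [[30.8, 41.8, 105.4], [33.9, 63.9, 109.0], [37.1, 87.6, 112.6]]
top slide right 0 
time_s: 10.45
position: [606.6, -129.2, 140.2]
tool_rot: [-0.001, 0.997, -0.078, 0.001]
force: [-1.6, -0.4, 2.2]
gripper_width: 0.155
slide top 2705 [[33.4, -62.6, 107.8], [36.3, 42.0, 109.0], [39.1, 85.2, 110.2]]
housing 30936 [[-95.5, -44.9, 127.3], [-57.0, 11.8, 129.2], [-17.4, 51.2, 131.8]]
tcp [ 36.7  -0.9 140.2] F along [-1.51704106 -0.63367795] 2.1604818769558323
top slide left 74 [[30.7, 42.0, 105.4], [33.9, 64.3, 109.3], [37.1, 87.7, 112.5]]
top slide right 0
```

```bash
python3 - <<'E'
from h import *
f=np.load('t.npz'); p=f['p']; d=f['d']
s,ds=camera('scene'); w,dw=camera('wrist')
o=np.hstack([cv2.resize(p[130:300,220:480],(400,262)),cv2.resize(s[100:270,100:360],(400,262))])
o=np.vstack([o,np.hstack([cv2.resize(w,(400,300)),np.zeros((300,400,3),np.uint8)])])
cv2.imwrite('pics/s3.png',cv2.convertScaleAbs(o[:,:,::-1],alpha=1.6))
g=np.load('top0.npz')
s0=env.read_state(); L=lan(wristcloud(w,dw,s0['position'],s0['tool_rot']))
m=(dw>0)&(L[...,2]>160)&(L[...,2]<180)&(abs(L[...,0]+92)<12)&(abs(L[...,1])<30); print('toggle',m.sum(),np.median(L[m],0) if m.any() else '')
for n,(r0,r1,c0,c1) in dict(glue=(195,230,230,260),tape=(245,290,400,443),pot=(165,200,420,462),cat=(143,172,322,364)).items():
    print(n,np.abs(g['d'][r0:r1,c0:c1]-d[r0:r1,c0:c1]).mean())
E
```

```text
toggle 0 
glue 8.295235
tape 675.826
pot 541.0156
cat 70.56585
```

View pics/s3.png

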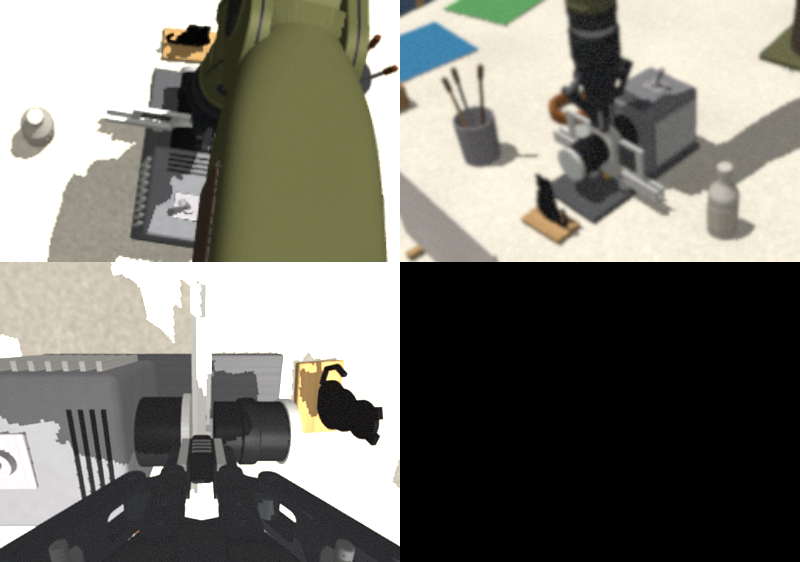

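The pictures show the bystanders standing, the toggle leaning left and the tab pinched between the fingers over the lens axis. Handing in.

```bash
python3 -c "
from plant import finish_job,env
s=env.read_state();print(s['time_s'],s['force'],s['gripper_width']);print(finish_job())"
```

```text
10.65 [-2.343476    0.66954918  2.73868781] 0.15747393717938785
the job is handed in; nothing more can be done
None
```

I switched the lantern on, slid the filter's middle window into its notch, and handed the job in at 10.65 s with the tab still held.

- **Toggle:** I pushed it over to the left with the fingers shut. Afterwards its tip measured (481.7, −95.5, 170) mm, against (481.9, −93.4, 171) expected for "on". The last top view also shows it leaning left.
- **Slide:** I pinched the tab at about −46 mm and moved it left. The last few millimetres went in steps of about 1 mm, until the pull along the slide flipped from about +3 N to −1 N. I then opened the fingers briefly and the slide stayed put, which fits it resting in the notch, so I pinched it again at 40 N.
- **End state:** The gripper opening is about 13 mm, on a tab 14 mm thick. The tool stands at y −0.9 mm in the lantern's frame, within the calibration error of the notch. Outside forces are under 3 N.

Three checks were inconclusive:
- **Left end of the slide:** it measured about 85–88 mm against 89 mm expected. I read that as measurement spread at the edge.
- **Toggle in the last wrist view:** it was out of frame.
- **Bystander depth comparison:** the arm hid the tape and pot from the top camera, and the cat patch also differed, so that comparison could not confirm them. By eye, all four still stand in the last scene picture and nothing was touched.

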